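Uncap the dropper bottle and hold the reader's sprung guard open

ROBOT

A 6-joint arm with a two-finger parallel gripper is mounted at the origin on a cart in front of the work surface, level with it; the furniture and walls round the work are solid. World frame = base frame: x ahead of the robot, y to its left, z up, the work surface at z = 0. Lengths are in mm, angles in degrees, forces in N, time in s.
With the tool pointing down it reaches from about 250 to 775 mm from the base axis. Payload 4 kg.
Tool frame: the origin (TCP) lies on the centre line of the jaws, within the pads' length; the fingertips stand ahead of it and the grasp point (between the pads) lies 11 mm behind it (robot.tip_reach is the x of the fingertips in the tool frame, in mm); x points along the fingers, z is the direction in which the jaws open and shut, and the axes are right-handed (so a half turn about x gives the same grasp; the last joint's range is limited). The gripper opens to 94 mm and grips with 3 to 60 N. Pads are 16 mm wide; open, the fingers measure 119 mm over their backs; the gripper's body (75 mm by 177 mm) begins 78 mm behind the grasp point.
Start: joints at [66.916, 4.996, 78.535, -0, 96.463, -5.907], TCP at [162.44, 525.483, 213.506] pointing down, gripper open.
Joint ranges: [-177.83, 177.83], [-43.37, 116.18], [15.69, 146.23], [-61.86, 241.86], [9.47, 152.12], [-147.06, 147.06]. Speed limits (degrees/s): [159.86, 159.86, 180, 180, 180, 180].

INTERFACE

Orientations are given as a 3x3 rotation matrix whose columns are the frame's x, y, z axes.
In Python, from bench import robot gives the robot as it stands. The module is installed in compiled form; this text tells all that it offers.
- The arm moves only by the shell command python3 -m crank 'ROWS'. ROWS is JSON, a list of rows, each a list of 7 numbers: the turn, a rotation vector about the tool's x, y, z in rad, then the shift along the tool's x, y, z in cm, then the opening, from -1 (shut) to 1 (fully open), so that 0 is half open. A call has 1 to 12 rows; each row shifts and turns the commanded pose from where the row before left it, along the tool's axes as they then stand; what a row does not reach is not made up. A row lasts 1/8 s, in which the tool goes at most 62.5 mm and 10.7 degrees, less where a joint would pass 70% of its speed; a pose out of reach is approached as far as the arm can. A call with a gripper value outside its range is refused whole. The fingers move at their own pace and stop on an object; the grip force is fixed at half the most. Time passes only in rows, so rows that do not move let the fingers close. It gives the time, the measured TCP pose, the force and the opening at its end, in the units of the state.
- robot.get_state(): the state, without advancing time (a new reading comes with each control period).
- robot.snapshot(name): name is "scene" or "top"; returns the picture (480x640x3 uint8, blue, green, red); there is no depth.
- robot.camera_params(name): a dict with "mtx" (3x3 intrinsics, pixels), "rvec" (rotation vector, rad) and "tvec" (3), from world to camera coordinates, as OpenCV has them. Camera axes: x right, y down, z forward; pixel columns grow to the right and rows downward; lengths in mm; the calibration is good to about 2 mm. A picture is of the moment at which its call begins. camera_params takes no time and is no camera call.
- robot.finish_job(): hands the job in, once; it reports no verdict.
Trained networks look in the newest picture that a camera, given by its name, has taken for a name from the list of things; names that differ only in an ending like _2 or _b are one class to them, and where a whole thing is asked for, a point or a joint stands for the part that bears it (a point fixed in the world has none). Each returns a list of dicts, best first, with "confidence" (0 to 1); they miss things now and then, are a little off and sometimes report something else, mostly with a low value. They report only what shows in the picture. A call takes as long as a camera call.
- robot.boxes_of(camera, target): "rect" ([left, top, right, bottom] as shares, 0 to 1, of the picture: columns of its width, rows of its height, round what is visible of it).
The state is a dict: "clock": time; "joint_pos": joint angles; "joint_vel": joint speeds; "effort": joint torques, N m; "ee_pos": TCP position; "ee_rot": TCP orientation; "contact_force": force on the tool from outside, world axes, zero at the start; "moment": the same for the moment, N m; "opening": finger opening in mm.
Only numpy, scipy, OpenCV 4.12 (cv2) and the standard library are available. Lean on these libraries where they do the work, as an engineer would, in place of code of your own. Each camera call takes 0.05 s, during which the arm holds its last target. There are 200 camera calls.

TASK

A colleague is about to drip reagent into the reader: lift the loose blue cap straight off the amber dropper bottle and set it down, open end down, in the round well of the grey cap holder, without dropping it in. Only then take the orange T-handle, raise the reader's sprung guard to 45 degrees from shut and keep holding it there with the gripper: the program finishes while still holding the guard open. Leave the bottle standing where it is and do not disturb the vials, timer and small stain bottle.

Things in the scene. Friction and masses are not known exactly. Their poses are not given: they have to be found in the camera images.
- dropper: Amber glass dropper bottle, loose, about 0.2 kg, upright: body 46 mm across, 64 mm high, shoulder narrowing to a flat ring 32 mm across at 76 mm height, on which the cap rests; a white nozzle 14 mm across, narrowing upward, stands from there to 106 mm height inside the cap. Origin: centre of the underside, z up. Paper label with a blue ring.
- cap: Plain blue cap on the dropper bottle, loose (no thread, no snap), about 15 g: cylinder 28 mm across, 44 mm high, hollow (bore 20 mm across, 39 mm deep, open at the bottom). It must rise more than 30 mm to clear the nozzle. Origin: centre of its open lower rim, z up to its closed top; at the start 76 mm above the worktop.
- holder: Grey square cap holder block 64 x 64 x 24 mm, fixed to the worktop, with one round well 35 mm across and 10 mm deep in the middle of its top. Origin: centre of the underside. It and the bottle may stand on either side of the reader.
- well (a point): Centre of the floor of the holder's well, 14 mm above the worktop, 10 mm below the block's top.
- reader: White bench reader, fixed, 104 mm deep (x) x 130 mm wide (y) x 50 mm high, with small screen and buttons on its front. Origin: centre of the underside; its front faces its own -x (towards the robot, turned by up to 0.3 rad), y runs along its hinge, z up. A tall grey and red analyser stands close behind it: keep the wrist clear.
- guard (a joint): Opening angle in rad of the reader's dark blue-grey guard lid (96 x 124 x 10 mm, underside 2 mm above the housing's top, hinged on its far edge). 0 is shut and level, grows as the front edge rises, stop at 1.5; 45 degrees is 0.785. A light spring and its weight always close it: about 1 to 2 N at the handle; it does not stay by itself.
- guard_hinge (a point): Middle of the guard's hinge axis: in the reader's frame x +45 mm, y 0, z 52 mm. The axis runs along the reader's y.
- guard_grip (a point): Centre of the orange T-handle's cross bar: round, 12 mm across, 36 mm long, parallel to the hinge, flat ends free, on a central stem 14 mm wide; bar axis 26 mm above the lid's top. Shut, it lies 85 mm in front of and 38 mm above the hinge axis (90 mm above the worktop); it turns with the guard about the hinge (radius 93 mm). Gripped across its ends it can turn between the fingers.
- white_vial: Bystander: dark strip vial with white flip cap, 33 x 28 x 60 mm, loose. Origin: underside.
- blue_vial: Bystander: white strip vial with blue flip cap, 33 x 28 x 60 mm, loose. Origin: underside.
- timer: Bystander: white digital timer lying flat, 64 x 70 x 19 mm, loose. Origin: underside.
- stain_bottle: Bystander: small white bottle with a dark blue pointed top and blue band, 33 x 33 x 88 mm, loose. It is not the dropper bottle. Origin: underside.

How it is judged:
By the outcome, as a careful person would: the job done as asked, in the order asked, and still so for the second after the job is handed in, while the arm keeps its last pose, push and grip.
It also fails if it takes over 58 s, if anything falls off the work surface, if the arm or the gripper's body presses on something with over 40 N, if the wrist force passes 120 N, or if a joint passes its speed limit or range.

## Working session

There is one attempt and no reset: what is moved stays moved. The work goes in short steps, Python scripts to look and compute and a shell command to move; the robot and the scene stay as the last step left them, time stands still between calls to the robot, and variables do not carry over. Pictures are saved under pics/ and viewed, about 8 in all and at most 12, crops included, and the job is handed in when it is done.

```bash
mkdir -p pics; python3 - <<'E'
from bench import robot
import cv2
for c in ("scene","top"):
    im=robot.snapshot(c); cv2.imwrite(f"pics/{c}0.png",im)
    p=robot.camera_params(c); print(c,p)
    for t in ["dropper","cap","holder","reader","guard","guard_grip","stain_bottle","timer","white_vial","blue_vial"]:
        print(t,[([round(v*s,1) for v,s in zip(d["rect"],(640,480,640,480))],round(d["confidence"],2)) for d in robot.boxes_of(c,t)[:2]])
s=robot.get_state();print(s,robot.tip_reach)
E
```

```text
scene {'mtx': array([[536.39908447,   0.        , 329.28277695],
       [  0.        , 536.39908447, 242.78142594],
       [  0.        ,   0.        ,   1.        ]]), 'rvec': array([ 1.88140002, -0.8446625 ,  0.50580845]), 'tvec': array([-351.7110566 ,  247.06928606,  937.03024594])}
dropper [([237.1, 218.9, 257.6, 247.2], 0.66), ([296.8, 241.3, 364.8, 296.8], 0.19)]
cap [([242.5, 199.0, 253.0, 217.2], 0.51)]
holder [([391.8, 303.7, 430.5, 337.5], 0.64)]
reader [([296.2, 238.2, 360.6, 296.0], 0.86)]
guard [([298.2, 240.3, 362.9, 273.8], 0.65)]
guard_grip [([300.5, 243.3, 360.9, 273.9], 0.67)]
stain_bottle [([400.5, 255.2, 417.4, 287.3], 0.88)]
timer [([198.0, 221.2, 235.6, 238.2], 0.8), ([392.5, 307.8, 432.4, 339.8], 0.6)]
white_vial [([286.5, 219.7, 299.6, 240.3], 0.63)]
blue_vial [([390.1, 305.8, 430.8, 339.2], 0.75), ([489.1, 313.1, 505.9, 348.6], 0.62)]
top {'mtx': array([[558.70186232,   0.        , 311.62906887],
       [  0.        , 558.70186232, 230.18570216],
       [  0.        ,   0.        ,   1.        ]]), 'rvec': array([ 2.21924695, -2.16165263,  0.06825637]), 'tvec
[... 822 characters left out ...]

        9.64629462e+01, -5.90642637e+00]), 'joint_vel': array([-0.08913782,  0.03829039,  0.02218248, -0.02598275,  0.05882465,
       -0.04185367]), 'effort': array([ 9.26200914e-05, -3.40045166e+01, -3.02605104e+01,  7.19040656e-02,
        2.36712105e-02,  2.04923055e-05]), 'ee_pos': array([162.4357267 , 525.49725186, 213.55586817]), 'ee_rot': array([[ 5.85755487e-05, -9.55395385e-01,  2.95329741e-01],
       [ 1.82156889e-04,  2.95329746e-01,  9.55395367e-01],
       [-9.99999982e-01, -2.16646111e-06,  1.91330953e-04]]), 'contact_force': array([-0.01023859, -0.47193769,  0.78500777]), 'moment': array([-4.35029128e-05,  1.29480618e-02,  9.02509517e-02]), 'opening': 94.10295395627294} 8.0
```

```bash
python3 - <<'E'
import cv2,numpy as np
a=cv2.imread("pics/scene0.png")[190:360,190:450]; b=cv2.imread("pics/top0.png")[185:285,180:440]
cv2.imwrite("pics/m0.png",np.vstack([cv2.resize(a,None,fx=2,fy=2,interpolation=3)[:, :],cv2.resize(b,None,fx=2,fy=2,interpolation=3)]))
cv2.imwrite("pics/s0c.png",cv2.resize(a,None,fx=3,fy=3,interpolation=2))
cv2.imwrite("pics/t0c.png",cv2.resize(b,None,fx=3,fy=3,interpolation=2))
E
```

```text
(no output)
```

View pics/s0c.png

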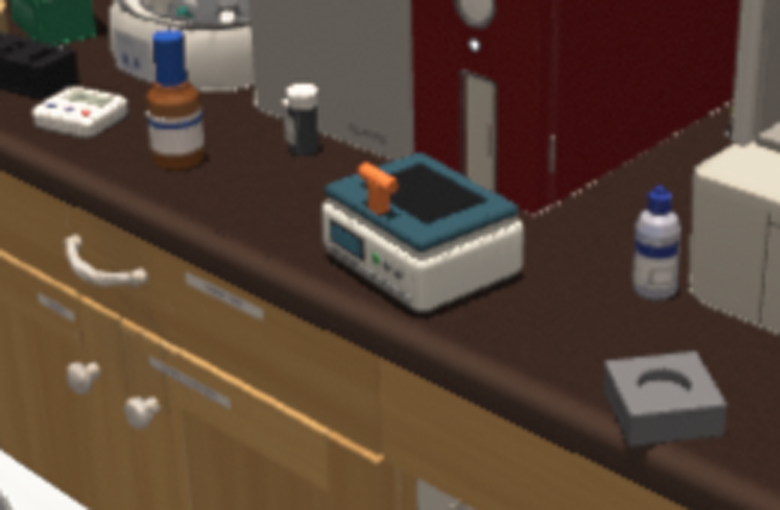

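View pics/t0c.png

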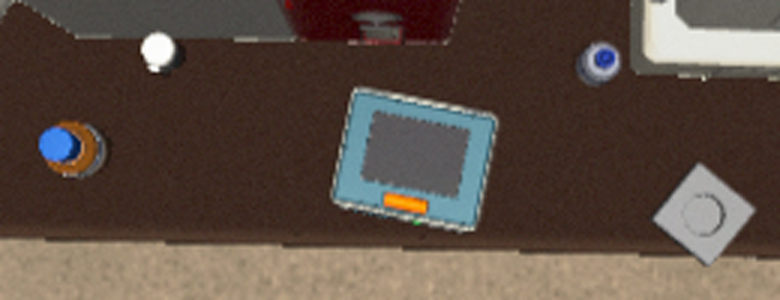

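```bash
cat > h.py <<'E'
from bench import robot
import cv2,numpy as np
from scipy.optimize import least_squares
def proj(c,P):
    p=robot.camera_params(c); return cv2.projectPoints(np.float64(P).reshape(-1,1,3),p["rvec"],p["tvec"],p["mtx"],None)[0][:,0]
def blob(im,roi,f):   # roi l,t,r,b ; biggest component of mask f(hsv) -> mask contour
    l,t,r,b=map(int,roi); h=cv2.cvtColor(im[t:b,l:r],cv2.COLOR_BGR2HSV).astype(int); m=f(h[...,0],h[...,1],h[...,2]).astype(np.uint8)
    n,L,S,C=cv2.connectedComponentsWithStats(m); k=1+np.argmax(S[1:,4]); return (C[k]+[l,t]),S[k]+[l,t,0,0,0],np.argwhere(L==k)[:,::-1]+[l,t]
def hullc(p):
    h=cv2.convexHull(p.astype(np.float32)); m=cv2.moments(h); return np.array([m["m10"]/m["m00"],m["m01"]/m["m00"]])
def cyl(x,y,z0,z1,r):
    a=np.linspace(0,6.283,40); return np.vstack([np.c_[x+r*np.cos(a),y+r*np.sin(a),0*a+z] for z in(z0,z1)])
def box(x,y,yaw,xs,ys,zs):
    P=np.array([[a,b,c] for a in xs for b in ys for c in zs],float); R=np.array([[np.cos(yaw),-np.sin(yaw)],[np.sin(yaw),np.cos(yaw)]])
    P[:,:2]=P[:,:2]@R.T+[x,y]; return P
def unproj(c,u,z):
    p=robot.camera_params(c); R=cv2.Rodrigues(p["rvec"])[0]; d=R.T@np.linalg.solve(p["mtx"],[*u,1]); o=-R.T@p["tvec"]; return o+d*(z-o[2])/d[2]
E
python3 - <<'E'
from h import *
S=cv2.imread("pics/scene0.png");T=cv2.imread("pics/top0.png")
blue=lambda h,s,v:(h>100)&(h<125)&(s>150)&(v>80)
ora=lambda h,s,v:(h>5)&(h<20)&(s>180)&(v>140)
cs=blob(S,(235,195,262,222),blue); ct=blob(T,(185,220,212,250),blue); print("cap",cs[:2],ct[:2])
for cams in ([0],[1],[0,1]):
    f=lambda q:np.concatenate([hullc(proj(c,cyl(*q,76,120,14)))-b for i,(c,b) in enumerate([("scene",cs[0]),("top",ct[0])]) if i in cams])
    r=least_squares(f,[170,500]);print(cams,r.x,r.fun)
o=blob(T,(290,235,345,265),ora);print("bar",o[:2],unproj("top",o[0],92)); 
gt=blob(T,(285,205,350,268),lambda h,s,v:(h>85)&(h<110)&(s>60)&(v>70)); 
hull=cv2.convexHull(gt[2].astype(np.float32)); rect=cv2.minAreaRect(hull);print("guard",rect,[unproj("top",q,64).round(1) for q in cv2.boxPoints(rect)],unproj("top",rect[0],64))
g=blob(T,(390,235,440,280),lambda h,s,v:(s<40)&(v>90)); hu=cv2.convexHull(g[2].astype(np.float32));rect=cv2.minAreaRect(hu)
print("holder",g[:2],rect,unproj("top",rect[0],24),[unproj("top",q,24).round(1) for q in cv2.boxPoints(rect)])
so=blob(S,(300,235,330,265),ora);print("sbar",so[:2])
gs=blob(S,(385,300,440,345),lambda h,s,v:(s<40)&(v>90));print("sholder top",gs[:2],unproj("scene",gs[0],24))
for n,c,z in (("stain",(379,206),88),("whitev",(233,203),60)): print(n,unproj("top",c,z))
E
```

```text
cap (array([245.5785124 , 208.54545455]), array([242, 201,   8,  17, 121])) (array([198.45544554, 232.53465347]), array([193, 228,  12,  10, 101]))
[0] [521.48258234 303.78338587] [-2.08436826 -4.09993554]
[1] [454.46219934  55.04915199] [89.74185975 24.26813964]
[0, 1] [508.71697208 279.83129784] [ 0.00773178 -0.49232091  0.15727512  0.10481078]
bar (array([315.19607843, 252.35294118]), array([308, 250,  14,   6,  51])) [467.48871717 -11.51734192  92.        ]
guard ((317.6153869628906, 237.423095703125), (48.04844665527344, 36.2814826965332), 11.309932708740234) [array([471.2,  51.3,  64. ]), array([562.6,  35.7,  64. ]), array([541.6, -85.3,  64. ]), array([450.3, -69.3,  64. ])] [506.33704673 -16.91539812  64.        ]
holder (array([414.26612903, 256.01129032]), array([398, 239,  34,  35, 620])) ((414.2574768066406, 256.07427978515625), (24.97770881652832, 24.97770881652832), 39.289405822753906) [ 466.06045114 -271.66671515   24.        ] [array([ 460.3, -225.7,   24. ]), array([ 512. , -266.4,   24. ]), array([ 471.9, -317.6,   24. ]), array([ 420.3, -276.9,   24. ])]
sbar (array([314.78378378, 249.02702703]), array([310, 244,  12,   9,  37]))
sholder top (array([411.04684685, 317.72432432]), array([392, 307,  40,  22, 555])) [ 462.44582533 -274.92472117   24.        ]
stain [ 588.43195807 -169.1640887    88.        ]
whitev [589.29548644 202.56799154  60.        ]
```

Both cameras show the bottle with its blue cap on the left (top px ~199,233), the reader in the middle (orange bar 315,252), and the holder on the right (414,256). The surroundings are clear, so I'm moving above the cap.

```bash
cat >> h.py <<'E'
def delta(pos,jaw_deg,tilt_deg=0):
    """tool-frame shift (cm) and rotvec to a pose: jaw z heading jaw_deg, tool x pointing down tilted towards +heading-90"""
    s=robot.get_state();R=s["ee_rot"];j=np.radians(jaw_deg);t=np.radians(tilt_deg)
    z=np.array([np.cos(j),np.sin(j),0]);f=np.array([np.sin(j),-np.cos(j),0]);x=np.sin(t)*f-np.cos(t)*np.array([0,0,1])
    T=np.c_[x,np.cross(z,x),z]; rv=cv2.Rodrigues(R.T@T)[0].ravel()
    sh=R.T@(np.array(pos)-s["ee_pos"])/10
    print("clock",s["clock"],"pos",s["ee_pos"].round(1),"F",s["contact_force"].round(2),"M",s["moment"].round(2),"open",round(s["opening"],1),"J",s["joint_pos"].round(0))
    print("rot",rv.round(3),"shift cm",sh.round(2))
E
python3 -m crank '[[0,0,0,0,-4,-1.3,1],[0,0,0,0,-4,-1.3,1],[0,0,0,0,-4,-1.3,1],[0,0,0,0,-4,-1.3,1],[0,0,0,0,-4,-1.3,1],[0,0,0,0,-4,-1.3,1],[0,0,0,0,-4,-1.3,1],[0,0,0,0,-4,-1.3,1],[0,0,0,0,-4,-1.3,1],[0,0,0,0,-4,-1.3,1],[-0.128,0,0,0,0,0,0.2],[0,0,0,0,0,0,0.2]]'
python3 -c "
from h import *
delta([508.7,279.8,99],80.1)"
```

```text
clock: 2.6
ee_pos: [506.6, 282.8, 213.3]
ee_rot: [[-0.0, -0.985, 0.173], [0.0, 0.173, 0.985], [-1.0, 0.0, 0.0]]
contact_force: [-0.1, 0.1, -0.8]
opening: 77.5
clock 2.6 pos [506.6 282.8 213.3] F [-0.14  0.06 -0.78] M [ 0.02 -0.06  0.  ] open 77.5 J [ 24.   9.  74.   0.  97. -56.]
rot [-0.001  0.    -0.   ] shift cm [11.43 -0.27 -0.25]
```

```bash
python3 -m crank '[[0,0,0,2,-0.1,-0.1,0],[0,0,0,2,-0.1,-0.1,0],[0,0,0,2,-0.07,-0.05,0],[0,0,0,2,0,0,0],[0,0,0,2,0,0,0],[0,0,0,1.4,0,0,0],[0,0,0,0,0,0,0],[0,0,0,0,0,0,0]]'
python3 - <<'E'
from h import *
delta([508.7,279.8,99],80.1)
S=robot.snapshot("scene");T=robot.snapshot("top")
cv2.imwrite("pics/m1.png",np.hstack([cv2.resize(S[170:260,210:290],(400,450),interpolation=2),cv2.resize(T[190:280,160:240],(400,450),interpolation=2)]))
E
```

```text
clock: 3.6
ee_pos: [508.8, 280.6, 100.5]
ee_rot: [[0.001, -0.985, 0.171], [0.001, 0.171, 0.985], [-1.0, -0.001, 0.001]]
contact_force: [0.3, 0.4, 0.7]
opening: 46.9
clock 3.6 pos [508.8 280.6 100.5] F [0.31 0.43 0.71] M [-0.01  0.   -0.02] open 46.9 J [ 23.  12.  84.   0.  84. -57.]
rot [0.001 0.001 0.001] shift cm [ 0.15  0.   -0.08]
```

View pics/m1.png

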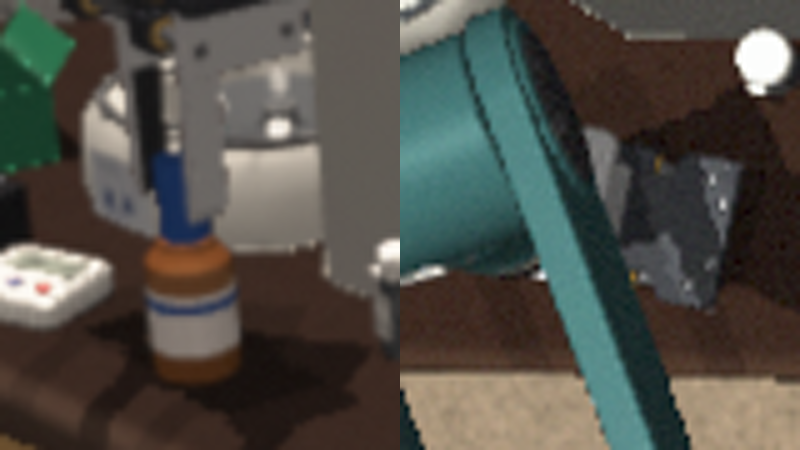

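The fingers straddle the blue cap (crop ~180,200), so I'm closing.

```bash
python3 -m crank '[[0,0,0,0,0,0,-0.3],[0,0,0,0,0,0,-0.6],[0,0,0,0,0,0,-1],[0,0,0,0,0,0,-1],[0,0,0,0,0,0,-1],[0,0,0,0,0,0,-1]]'
python3 -m crank '[[0,0,0,-0.5,0,0,-1],[0,0,0,-1,0,0,-1],[0,0,0,-1,0,0,-1],[0,0,0,-1,0,0,-1],[0,0,0,-1,0,0,-1],[0,0,0,-1.5,0,0,-1],[0,0,0,-2,0,0,-1],[0,0,0,-1,0,0,-1],[0,0,0,0,0,0,-1]]'
python3 - <<'E'
from h import *
delta([465,-272,200],80.1)
S=robot.snapshot("scene");cv2.imwrite("pics/m2.png",cv2.resize(S[130:260,200:300],(500,600)[:2],interpolation=2))
E
```

```text
clock: 4.45
ee_pos: [508.6, 280.2, 99.8]
ee_rot: [[0.0, -0.985, 0.171], [-0.0, 0.171, 0.985], [-1.0, -0.0, 0.0]]
contact_force: [0.0, -1.6, 2.7]
opening: 27.0
clock: 5.58
ee_pos: [509.0, 280.5, 190.8]
ee_rot: [[0.002, -0.985, 0.171], [0.001, 0.171, 0.985], [-1.0, -0.002, 0.001]]
contact_force: [-0.2, -0.7, -0.9]
opening: 27.0
clock 5.575 pos [509.  280.5 190.8] F [-0.16 -0.67 -0.93] M [ 0.04 -0.03  0.  ] open 27.0 J [ 23.   9.  76.   0.  94. -57.]
rot [0.001 0.001 0.002] shift cm [ -0.99  -5.11 -55.18]
```

View pics/m2.png

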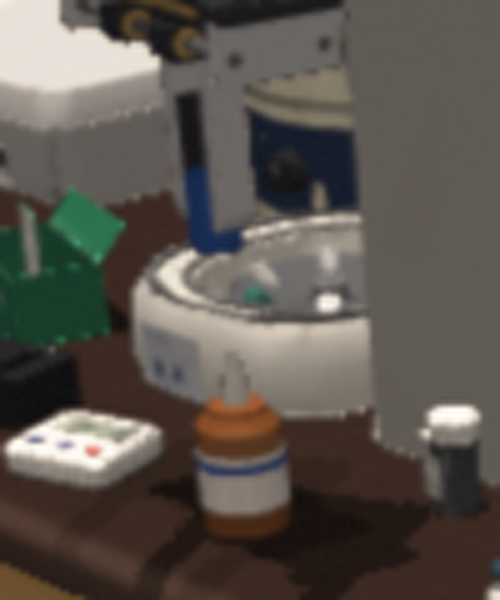

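The cap is in the fingers (crop ~215,220), well above the bare nozzle, and the bottle is standing. Next I carry it to the holder.

```bash
python3 -m crank '[[0,0,0,0,-0.2,-2.5,-1],[0,0,0,0,-0.5,-5,-1],[0,0,0,0,-0.5,-5,-1],[0,0,0,0,-0.5,-5,-1],[0,0,0,0,-0.5,-5,-1],[0,0,0,0,-0.5,-5,-1],[0,0,0,0,-0.5,-5,-1],[0,0,0,0,-0.5,-5,-1],[0,0,0,0,-0.5,-5,-1],[0,0,0,0,-0.5,-5,-1],[0,0,0,0,-0.4,-5,-1],[0,0,0,0,0,-2.6,-1]]'
python3 -m crank '[[0,0,0,3,0,0,-1],[0,0,0,3,0,0,-1],[0,0,0,3,0,0,-1],[0,0,0,1.5,0,0,-1],[0,0,0,0,0,0,-1],[0,0,0,0,0,0,-1]]'
python3 - <<'E'
from h import *
delta([465,-272,37.8],80.1)
S=robot.snapshot("scene");T=robot.snapshot("top")
blue=lambda h,s,v:(h>100)&(h<125)&(s>150)&(v>80)
b=blob(S,(370,240,450,340),blue);print(b[:2])
z=robot.get_state()["ee_pos"][2]-23.8
print("pred cap bbox", proj("scene",cyl(*robot.get_state()["ee_pos"][:2],z,z+44,14)).min(0),proj("scene",cyl(*robot.get_state()["ee_pos"][:2],z,z+44,14)).max(0))
print("pred well rim bbox",*[f(proj("scene",cyl(465,-272,24,24,17.5)),0) for f in (np.min,np.max)])
cv2.imwrite("pics/m3.png",np.hstack([cv2.resize(S[260:350,370:450],(400,450),interpolation=2),cv2.resize(T[205:295,370:450],(400,450),interpolation=2)]))
E
```

```text
clock: 7.12
ee_pos: [463.4, -273.4, 187.9]
ee_rot: [[-0.002, -0.985, 0.173], [0.001, 0.173, 0.985], [-1.0, 0.002, 0.001]]
contact_force: [0.0, 0.4, -0.0]
opening: 27.3
clock: 7.88
ee_pos: [465.2, -271.8, 85.7]
ee_rot: [[0.002, -0.985, 0.171], [-0.001, 0.171, 0.985], [-1.0, -0.002, -0.001]]
contact_force: [-0.1, -0.5, 0.8]
opening: 27.1
clock 7.875 pos [ 465.2 -271.8   85.7] F [-0.09 -0.49  0.77] M [-0.01 -0.    0.01] open 27.1 J [ -36.    7.   91.    0.   82. -116.]
rot [ 0.001 -0.001  0.002] shift cm [ 4.79  0.03 -0.02]
(array([411.98333333, 295.16666667]), array([410, 286,   6,  17,  60]))
pred cap bbox [404.43111788 277.09634254] [420.14221759 304.04485815]
pred well rim bbox [401.71353526 311.77323902] [419.45529977 321.6521087 ]
```

View pics/m3.png

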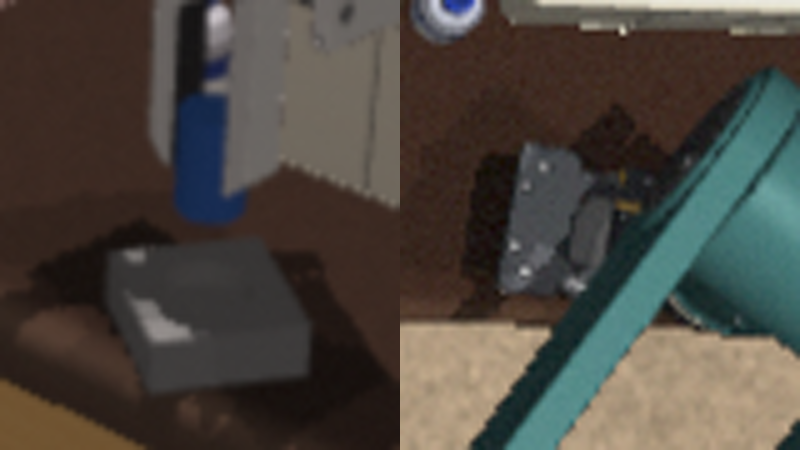

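The cap is held upright over the block (scene px 412,295) and matches its predicted position to about 1 px. I'll refine the well position against the block outline in the first pictures.

```bash
python3 - <<'E'
from h import *
from scipy.optimize import minimize
S=cv2.imread("pics/scene0.png");T=cv2.imread("pics/top0.png")
def ras(pts,roi,k=8):
    m=np.zeros(((roi[3]-roi[1])*k,(roi[2]-roi[0])*k),np.uint8)
    h=cv2.convexHull(((pts-[roi[0]-.5,roi[1]-.5])*k-.5).astype(np.float32)); cv2.fillConvexPoly(m,h.astype(np.int32),1)
    return cv2.resize(m.astype(np.float32),None,fx=1/k,fy=1/k,interpolation=cv2.INTER_AREA)
for c,im,roi in (("scene",S,(380,295,445,350)),("top",T,(385,230,445,285))):
    h=cv2.cvtColor(im[roi[1]:roi[3],roi[0]:roi[2]],cv2.COLOR_BGR2HSV).astype(int)
    m=((h[...,1]<50)&(h[...,2]>45)).astype(np.uint8); n,L,St,C=cv2.connectedComponentsWithStats(m);k=1+np.argmax(St[1:,4]);m=(L==k).astype(np.uint8)
    hu=cv2.convexHull(np.argwhere(m)[:,::-1].astype(np.int32)); M=np.zeros(m.shape,np.uint8);cv2.fillConvexPoly(M,hu,1)
    f=lambda q:np.abs(ras(proj(c,box(465+q[0],-272+q[1],-.67+q[2]/30,(-32,32),(-32,32),(0,24))),roi)-M).sum()
    r=minimize(f,[0,0,0],method="Nelder-Mead",options=dict(initial_simplex=[[0,0,0],[5,0,0],[0,5,0],[0,0,4]]))
    print(c,M.sum(),r.x[:2]+[465,-272],r.x[2]/30-.67,r.fun)
    # well crescent: dark pixels inside the top face
g=cv2.cvtColor(T,cv2.COLOR_BGR2GRAY)[246:267,404:425];print(g)
E
```

```text
scene 1063 [ 464.96999482 -273.27017928] -0.6629222661608368 60.390625
top 687 [ 466.39266664 -272.9691461 ] -0.6701088007726281 38.375
[[ 44  41  71 145 173 172 173 173 172 173 172 171 171 172 172 170 170 124
   80  47  44]
 [ 39  67 129 167 172 173 173 171 173 172 173 174 173 174 171 170 172 168
  136  82  48]
 [ 55 127 171 174 172 172 170 173 173 174 168 169 170 174 173 171 170 170
  171 136  96]
 [112 168 174 174 174 175 171 164 157 157 158 141 152 152 168 172 171 171
  170 173 154]
 [167 175 176 175 171 173 169 157 134 129 161 125 129 104 142 164 173 172
  171 169 171]
 [170 176 172 173 174 172 164 171 173 171 174 171 174 140 110 137 165 171
  169 170 175]
 [175 172 177 172 168 166 171 175 173 172 173 176 171 174 154  88 139 170
  171 171 170]
 [171 174 175 172 161 172 174 174 172 174 176 173 174 172 171 122  97 157
  169 171 174]
 [173 175 176 171 165 172 174 174 171 173 173 171 174 172 173 172  90 135
  169 170 167]
 [174 176 172 160 173 174 174 171 173 174 170 173 172 173 172 172 109 124
  167 171 169]
 [175 173 176 161 174 174 175 175 174 175 172 173 171 174 173 172 109  89

[... 205 characters left out ...]
5 174 165 167 174 174 174 172 172 172 174 171 171 153  92 155
  170 174 171]
 [175 175 174 175 159 155 172 175 175 176 174 174 174 172 157  86 128 166
  175 171 171]
 [171 175 174 172 176 163 166 170 172 173 172 173 175 158 106 120 168 173
  173 173 173]
 [173 175 172 173 174 175 159 157 168 160 154 156 158 124 130 168 172 175
  173 175 174]
 [148 171 175 174 175 174 176 163 163 139 130 129 137 152 169 172 174 173
  173 171 156]
 [ 69 142 163 174 175 176 175 176 172 173 173 174 172 175 173 172 173 173
  172 160  91]
 [ 50  46 113 155 172 175 173 175 176 175 175 175 174 175 173 171 174 173
  159 105  63]
 [ 52  47  48  91 154 171 173 174 175 173 173 174 173 172 173 177 172 167
  111  67  55]]
```

```bash
python3 -m crank '[[0,0,0,1.5,-0.06,-0.07,-1],[0,0,0,1,0,0,-1],[0,0,0,0.8,0,0,-1],[0,0,0,0.5,0,0,-1],[0,0,0,0.4,0,0,-1],[0,0,0,0.2,0,0,-1],[0,0,0,0,0,0,-1],[0,0,0,0,0,0,-1]]'
```

```text
clock: 8.98
ee_pos: [465.2, -272.3, 40.8]
ee_rot: [[0.001, -0.985, 0.171], [-0.0, 0.171, 0.985], [-1.0, -0.001, -0.0]]
contact_force: [0.2, -0.3, -0.5]
opening: 27.1
```

```bash
python3 -m crank '[[0,0,0,0.1,0,0,-1],[0,0,0,0.1,0,0,-1],[0,0,0,0,0,0,-1]]'; python3 -m crank '[[0,0,0,0.08,0,0,-1],[0,0,0,0,0,0,-1]]';
```

```text
clock: 9.35
ee_pos: [464.9, -272.1, 38.3]
ee_rot: [[-0.0, -0.985, 0.171], [0.0, 0.171, 0.985], [-1.0, 0.0, 0.0]]
contact_force: [0.7, 0.0, -1.6]
opening: 27.1
clock: 9.6
ee_pos: [465.1, -272.2, 37.8]
ee_rot: [[0.0, -0.985, 0.171], [-0.0, 0.171, 0.985], [-1.0, -0.0, -0.0]]
contact_force: [0.9, -0.3, -0.1]
opening: 26.9
```

```bash
python3 -m crank '[[0,0,0,0.05,0,0,-1],[0,0,0,0,0,0,-1]]'; python3 -m crank '[[0,0,0,0.05,0,0,-1],[0,0,0,0,0,0,-1]]'
```

```text
clock: 9.85
ee_pos: [465.1, -272.3, 37.7]
ee_rot: [[0.0, -0.985, 0.171], [-0.0, 0.171, 0.985], [-1.0, -0.0, -0.0]]
contact_force: [-2.0, 0.7, 3.8]
opening: 26.8
clock: 10.1
ee_pos: [465.1, -272.3, 37.7]
ee_rot: [[0.0, -0.985, 0.171], [-0.0, 0.171, 0.985], [-1.0, -0.001, -0.0]]
contact_force: [-2.6, 1.2, 6.1]
opening: 27.2
```

Force of 4–6 N at exactly the expected depth: the cap is on the well floor. Releasing gently.

```bash
python3 -m crank '[[0,0,0,-0.06,0,0,-1],[0,0,0,0,0,0,-0.35],[0,0,0,0,0,0,-0.25],[0,0,0,0,0,0,-0.1],[0,0,0,0,0,0,0.1],[0,0,0,0,0,0,0.2],[0,0,0,0,0,0,0.2],[0,0,0,-0.5,0,0,0.2],[0,0,0,-2,0,0,0.2],[0,0,0,-4,0,0,0.2],[0,0,0,-5,0,0,0.2],[0,0,0,-5,0,0,0.2]]'
python3 -m crank '[[0,0,0,0,0,5,0.2],[0,0,0,0,0,5,0.2],[0,0,0,0,0,5,0.2],[0,0,0,0,0,2,0.2],[0,0,0,0,0,0,0.2]]'
python3 - <<'E'
from h import *
delta([469,-11,150],80.1,20)
S=robot.snapshot("scene");T=robot.snapshot("top")
cv2.imwrite("pics/m4.png",np.hstack([cv2.resize(S[230:350,290:440],(450,360),interpolation=2),cv2.resize(T[205:295,370:450],(320,360),interpolation=2)]))
blue=lambda h,s,v:(h>100)&(h<125)&(s>150)&(v>60)
print(blob(S,(385,280,440,330),blue)[:2],proj("scene",cyl(465.1,-272.3,14,58,14)).min(0),proj("scene",cyl(465.1,-272.3,14,58,14)).max(0))
E
```

```text
clock: 11.6
ee_pos: [464.8, -272.0, 204.1]
ee_rot: [[0.0, -0.985, 0.171], [-0.0, 0.171, 0.985], [-1.0, -0.0, -0.0]]
contact_force: [0.8, -0.5, 0.3]
opening: 56.2
clock: 12.22
ee_pos: [494.2, -103.5, 202.8]
ee_rot: [[0.001, -0.986, 0.168], [-0.0, 0.168, 0.986], [-1.0, -0.001, -0.0]]
contact_force: [-0.4, -0.2, -0.7]
opening: 56.5
clock 12.225 pos [ 494.2 -103.5  202.8] F [-0.45 -0.23 -0.72] M [0.   0.08 0.05] open 56.5 J [-18.  -1.  86.  -0.  95. -99.]
rot [ 0.004  0.001 -0.348] shift cm [5.28 4.05 8.7 ]
(array([410.98837209, 310.07364341]), array([405, 300,  14,  22, 258])) [403.41393211 298.36226258] [418.79328432 324.89885165]
```

View pics/m4.png

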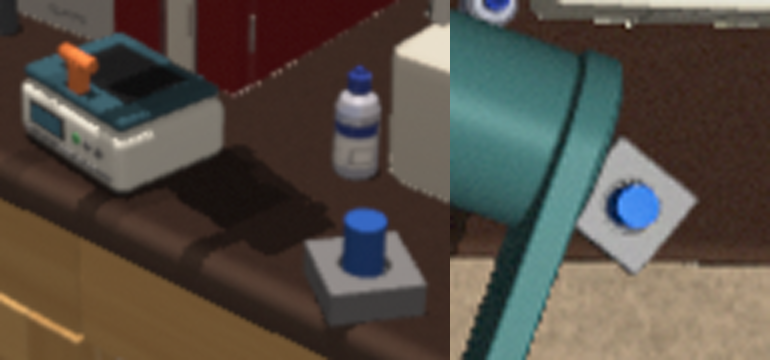

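Picture 6: the cap stands upright in the well (crop 365,245), and the guard is shut with the orange handle free (crop 78,65). Next I refine the handle pose.

```bash
python3 - <<'E'
from h import *
from scipy.optimize import minimize
T=cv2.imread("pics/top0.png");S=cv2.imread("pics/scene0.png");roi=(285,205,350,268)
def ras(pts,roi,k=8):
    m=np.zeros(((roi[3]-roi[1])*k,(roi[2]-roi[0])*k),np.uint8)
    h=cv2.convexHull(((pts-[roi[0]-.5,roi[1]-.5])*k-.5).astype(np.float32)); cv2.fillConvexPoly(m,h.astype(np.int32),1)
    return cv2.resize(m.astype(np.float32),None,fx=1/k,fy=1/k,interpolation=cv2.INTER_AREA)
for c,im,roi in (("top",T,(285,205,350,268)),("scene",S,(285,225,375,290))):
    g=blob(im,roi,lambda h,s,v:(h>85)&(h<110)&(s>60)&(v>(70 if c=="top" else 55)))
    hu=cv2.convexHull((g[2]-roi[:2]).astype(np.int32));M=np.zeros((roi[3]-roi[1],roi[2]-roi[0]),np.uint8);cv2.fillConvexPoly(M,hu,1)
    f=lambda q:np.abs(ras(proj(c,box(509+q[0],-17+q[1],-.172+q[2]/30,(-51,45),(-62,62),(54,64))),roi)-M).sum()
    r=minimize(f,[0,0,0],method="Nelder-Mead",options=dict(initial_simplex=[[0,0,0],[5,0,0],[0,5,0],[0,0,4]]));y=r.x[2]/30-.172
    o=r.x[:2]+[509,-17];X=np.array([np.cos(y),np.sin(y)]);print(c,M.sum(),r.fun,"origin",o,"yaw",y,"bar",o-40*X,"hinge",o+45*X)
for b in ([467.5,-11.5],[470,-10.6],[468.7,-11]):
    a=np.linspace(0,6.28,24);P=np.vstack([box(*b,-.172,[6*np.cos(t)],[-18,18],[90+6*np.sin(t)]) for t in a])
    for c in("scene","top"):q=proj(c,P);print(b,c,q.min(0).round(1),q.max(0).round(1),hullc(q).round(1))
E
```

```text
top 1811 55.484375 origin [509.28397988 -17.73563261] yaw -0.1701385753949815 bar [469.86152736 -10.9628756 ] hinge [553.63423896 -25.35498425]
scene 1166 127.578125 origin [508.67912532 -17.59623226] yaw -0.20895886440710257 bar [469.54922853  -9.29857129] hinge [552.7002592  -26.93110086]
[467.5, -11.5] scene [308.8 243.4] [322.7 253.9] [315.7 248.6]
[467.5, -11.5] top [307.7 248.6] [322.7 256.1] [315.2 252.4]
[470, -10.6] scene [309.3 242.9] [323.1 253.4] [316.2 248.1]
[470, -10.6] top [307.3 247.6] [322.4 255.1] [314.9 251.4]
[468.7, -11] scene [309.  243.1] [322.9 253.7] [315.9 248.4]
[468.7, -11] top [307.5 248.1] [322.5 255.6] [315.  251.9]
```

```bash
python3 -m crank '[[0,0,-0.12,0,0,0,0.15],[0,0,-0.12,0,0,0,0.15],[0,0,-0.108,0,0,0,0.15],[0,0,0,0,0,0,0.15]]'
python3 -c "
from h import *
delta([451.9,-8.1,137],80.1,20)"
```

```text
clock: 12.82
ee_pos: [492.1, -105.6, 201.6]
ee_rot: [[0.334, -0.926, 0.173], [-0.059, 0.163, 0.985], [-0.941, -0.34, -0.0]]
contact_force: [-0.1, 0.3, -0.8]
opening: 54.2
clock 12.825 pos [ 492.1 -105.6  201.6] F [-0.07  0.33 -0.78] M [-0.    0.14 -0.04] open 54.2 J [ -21.  -16.  101.    4.   75. -102.]
rot [-0.001 -0.001 -0.003] shift cm [4.15 7.51 8.9 ]
```

```bash
python3 -m crank '[[0,0,0,0,2,3,0.15],[0,0,0,1,2,3,0.15],[0,0,0,1,2,2.9,0.15],[0,0,0,1,1.5,0,0.15],[0,0,0,1.15,0,0,0.15],[0,0,0,0,0,0,0.15],[0,0,0,0,0,0,0.15]]'
python3 - <<'E'
from h import *
delta([472.1,-11.6,80.6],80.1,20)
S=robot.snapshot("scene");T=robot.snapshot("top")
cv2.imwrite("pics/m5.png",np.hstack([cv2.resize(S[190:310,270:390],(400,400),interpolation=2),cv2.resize(T[190:280,270:360],(400,400),interpolation=2)]))
E
```

```text
clock: 13.7
ee_pos: [454.6, -8.0, 138.4]
ee_rot: [[0.336, -0.926, 0.172], [-0.059, 0.162, 0.985], [-0.94, -0.342, -0.0]]
contact_force: [0.7, 0.2, -0.2]
opening: 54.1
clock 13.7 pos [454.6  -8.  138.4] F [ 0.7   0.17 -0.25] M [ 0.03  0.14 -0.04] open 54.1 J [ -8. -21. 112.  -1.  69. -87.]
rot [-0.    -0.    -0.001] shift cm [ 6.04  0.3  -0.05]
```

View pics/m5.png

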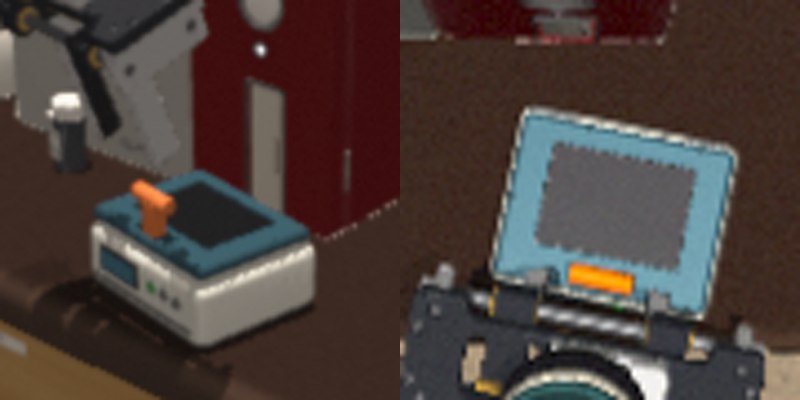

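The handle (top crop 600,278) sits midway between the fingertips (542 and 658), so I advance along the fingers.

```bash
python3 -m crank '[[0,0,0,1.5,0.3,-0.05,0.15],[0,0,0,1.5,0,0,0.15],[0,0,0,1.5,0,0,0.15],[0,0,0,1,0,0,0.15],[0,0,0,0.5,0,0,0.15],[0,0,0,0,0,0,0.15],[0,0,0,0,0,0,0.15]]'
python3 - <<'E'
from h import *
delta([472.1,-11.6,80.6],80.1,20)
S=robot.snapshot("scene");T=robot.snapshot("top")
cv2.imwrite("pics/m6.png",np.hstack([cv2.resize(S[200:290,280:370],(400,400),interpolation=2),cv2.resize(T[190:280,270:360],(400,400),interpolation=2)]))
E
```

```text
clock: 14.68
ee_pos: [471.4, -10.9, 80.8]
ee_rot: [[0.337, -0.926, 0.171], [-0.058, 0.161, 0.985], [-0.94, -0.342, 0.0]]
contact_force: [1.1, 0.1, 1.4]
opening: 53.9
clock 14.675 pos [471.4 -10.9  80.8] F [1.14 0.14 1.41] M [0.04 0.14 0.01] open 53.9 J [ -8. -16. 116.  -1.  61. -88.]
rot [ 0.001  0.    -0.   ] shift cm [ 0.05 -0.07 -0.06]
```

View pics/m6.png

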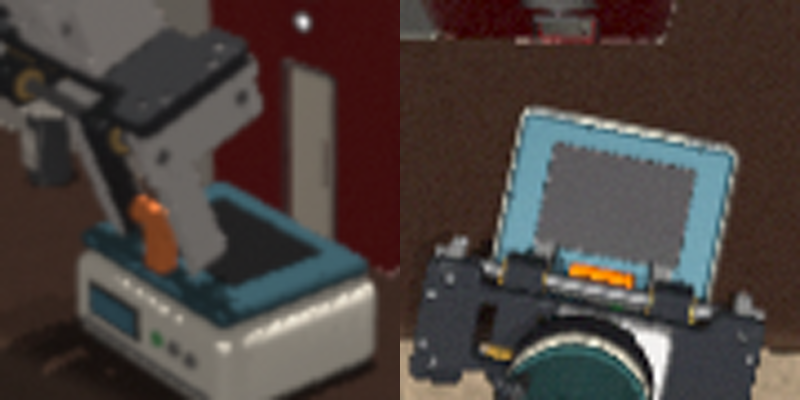

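The bar is between the fingers in both views, so I'm closing gradually.

```bash
python3 -m crank '[[0,0,0,0,-0.05,0,-0.1],[0,0,0,0,0,0,-0.18],[0,0,0,0,0,0,-0.25],[0,0,0,0,0,0,-0.4],[0,0,0,0,0,0,-1],[0,0,0,0,0,0,-1]]'
python3 -c "
from h import *
delta([472.1,-11.6,80.6],80.1,20)"
```

```text
clock: 15.52
ee_pos: [471.4, -11.5, 80.5]
ee_rot: [[0.336, -0.926, 0.171], [-0.06, 0.161, 0.985], [-0.94, -0.341, -0.001]]
contact_force: [-1.7, -5.6, 0.3]
opening: 36.0
clock 15.525 pos [471.4 -11.5  80.5] F [-1.73 -5.6   0.29] M [-0.83  0.32 -0.32] open 36.0 J [ -8. -16. 116.  -1.  61. -88.]
rot [ 0.001 -0.001 -0.001] shift cm [ 0.01 -0.07  0.  ]
```

Gripped on the bar's ends (36 mm). Now I raise along the arc in two parts.

```bash
python3 -m crank '[[0,0,0,-0.41,-0.45,-0.03,-1],[0,0,0,-0.41,-0.45,0,-1],[0,0,0,-0.35,-0.5,0,-1],[0,0,0,-0.35,-0.5,0,-1],[0,0,0,-0.28,-0.54,0,-1],[0,0,0,-0.28,-0.54,0,-1],[0,0,0,0,0,0,-1],[0,0,0,0,0,0,-1]]'
python3 -c "
from h import *
delta([472.1,-11.6,80.6],80.1,20)"
```

```text
clock: 16.52
ee_pos: [491.3, -15.0, 109.4]
ee_rot: [[0.333, -0.927, 0.171], [-0.059, 0.161, 0.985], [-0.941, -0.338, -0.001]]
contact_force: [-1.0, -5.1, -3.1]
opening: 35.4
clock 16.525 pos [491.3 -15.  109.4] F [-0.97 -5.1  -3.07] M [-0.76  0.7  -0.25] open 35.4 J [ -8. -15. 111.  -1.  64. -88.]
rot [ 0.001 -0.    -0.004] shift cm [2.05 2.81 0.01]
```

```bash
python3 -m crank '[[0,0,0,-0.2,-0.57,-0.02,-1],[0,0,0,-0.2,-0.57,-0.02,-1],[0,0,0,-0.13,-0.6,0,-1],[0,0,0,-0.13,-0.6,0,-1],[0,0,0,-0.05,-0.61,0,-1],[0,0,0,-0.05,-0.61,0,-1],[0,0,0,0,0,0,-1],[0,0,0,0,0,0,-1]]'
python3 - <<'E'
from h import *
delta([472.1,-11.6,80.6],80.1,20)
s=robot.get_state();g=s["ee_pos"]-10*s["ee_rot"][:,0]
for h in ([553.6,-25.4],[552.4,-25.4]):
    d=(g[:2]-h)@[.985,-.171]; print("grip",g.round(1),"angle",np.degrees(np.arctan2(g[2]-52,-d))-24.09,"r",np.hypot(d,g[2]-52))
S=robot.snapshot("scene");T=robot.snapshot("top")
cv2.imwrite("pics/m7.png",np.hstack([cv2.resize(S[200:300,280:380],(400,400),interpolation=2),cv2.resize(T[190:280,270:360],(400,400),interpolation=2)]))
E
```

```text
clock: 17.52
ee_pos: [522.0, -20.5, 129.6]
ee_rot: [[0.335, -0.927, 0.171], [-0.058, 0.161, 0.985], [-0.94, -0.34, -0.0]]
contact_force: [-3.6, -4.3, 0.4]
opening: 35.5
clock 17.525 pos [522.  -20.5 129.6] F [-3.64 -4.26  0.36] M [-0.6   0.93 -0.29] open 35.5 J [ -8. -11. 106.  -1.  65. -88.]
rot [ 0.001  0.    -0.002] shift cm [2.89 6.44 0.02]
grip [518.7 -19.9 139. ] angle 43.814629661932855 r 93.91336344031365
grip [518.7 -19.9 139. ] angle 44.48594546316461 r 93.47517093463996
```

View pics/m7.png

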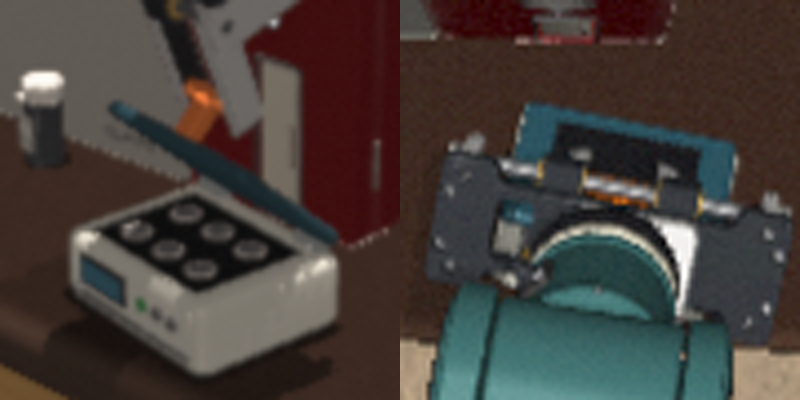

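```bash
python3 - <<'E'
from h import *
from scipy.optimize import minimize_scalar
S=robot.snapshot("scene");T=robot.snapshot("top")
yaw=-.172;X=np.array([np.cos(yaw),np.sin(yaw),0]);Y=np.array([-X[1],X[0],0]);Z=np.array([0,0,1.])
def lid(H,a,pts):  # pts: (forward, y, up) rel hinge
    a=np.radians(a);return np.array([np.r_[H,52]-X*(f*np.cos(a)-u*np.sin(a))+Y*y+Z*(f*np.sin(a)+u*np.cos(a)) for f,y,u in pts])
C=[(f,y,u) for f in(0,96) for y in(-62,62) for u in(2,12)]
roi=(285,200,375,290)
g=blob(S,roi,lambda h,s,v:(h>85)&(h<112)&(s>60)&(v>40));p=g[2];i=p[:,0].argmin();j=p[:,1].argmin();print("left",p[i],"top",p[j],"right",p[p[:,0].argmax()],g[1])
for a in (40,43,45,47,50):
    q=proj("scene",lid([553.2,-25.4],a,C)); print(a,"bbox",q.min(0).round(1),q.max(0).round(1))
blue=lambda h,s,v:(h>100)&(h<125)&(s>150)&(v>60)
print("cap",blob(S,(385,280,440,330),blue)[:2])
for t in("dropper","timer","white_vial","blue_vial","stain_bottle"): print(t,[(np.round(np.array(d["rect"])*[640,480,640,480]),round(d["confidence"],2)) for d in robot.boxes_of("scene",t)[:1]])
E
```

```text
left [308 226] top [308 226] right [363 258] [308 226  56  35 220]
40 bbox [304.2 223.9] [365.4 261. ]
43 bbox [305.3 222.1] [365.5 261.1]
45 bbox [306.1 221. ] [365.6 261.1]
47 bbox [307.  219.9] [365.7 261.1]
50 bbox [308.2 218.3] [365.9 261.1]
cap (array([410.94186047, 310.08527132]), array([405, 300,  14,  22, 258]))
dropper [(array([237., 209., 257., 247.]), 0.98)]
timer [(array([204., 218., 234., 237.]), 0.73)]
white_vial [(array([285., 216., 298., 240.]), 0.55)]
blue_vial [(array([489., 312., 504., 348.]), 0.88)]
stain_bottle [(array([400., 254., 416., 288.]), 0.93)]
```

```bash
python3 - <<'E'
from h import *
S0=cv2.imread("pics/scene0.png");S=robot.snapshot("scene")
yaw=-.172;X=np.array([np.cos(yaw),np.sin(yaw),0]);Y=np.array([-X[1],X[0],0]);Z=np.array([0,0,1.])
H=np.array([553.2,-25.4,52])
def lid(a,pts):
    a=np.radians(a);return np.array([H-X*(f*np.cos(a)-u*np.sin(a))+Y*y+Z*(f*np.sin(a)+u*np.cos(a)) for f,y,u in pts])
r=10 # rounded corners
def outline(f0,f1):
    t=np.linspace(0,2*np.pi,60);cx=np.where(np.cos(t)>0,f1-r,f0+r);cy=np.where(np.sin(t)>0,62-r,-62+r)
    return [(a,b,u) for u in(2,12) for a,b in zip(cx+r*np.cos(t),cy+r*np.sin(t))]
out=cv2.resize(S[200:300,280:380],(600,600),interpolation=2)
for a,col in((41,(0,0,255)),(45,(0,255,0)),(49,(255,0,255))):
    h=cv2.convexHull(proj("scene",lid(a,outline(0,96))).astype(np.float32));cv2.polylines(out,[((h-[280,200]+.5)*6).astype(np.int32)],True,col,1)
    b=proj("scene",lid(a,[(85,y,38) for y in(-18,18)]));[cv2.circle(out,tuple(((q-[280,200]+.5)*6).astype(int)),3,col,-1) for q in b]
cv2.imwrite("pics/m8.png",out)
E
```

```text
(no output)
```

View pics/m8.png

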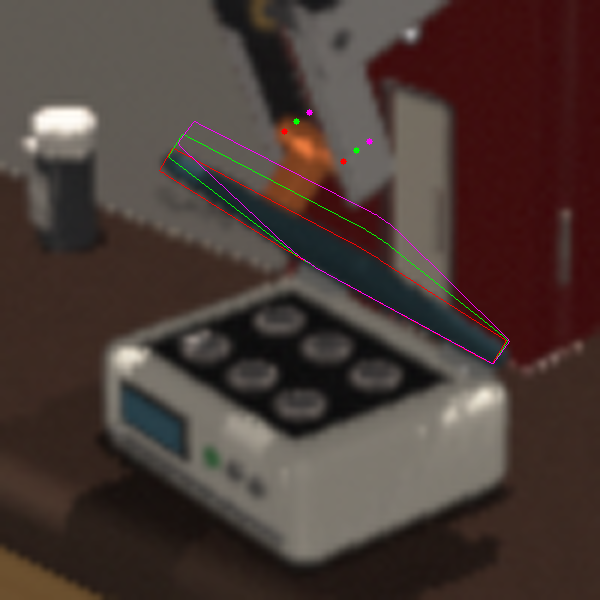

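Picture 10 (lid overlay): the outline looks nearer 41–42° than 45°, while the tool path says about 44–45°. I'll fit it numerically with a free image offset.

```bash
python3 - <<'E'
from h import *
from scipy.optimize import least_squares
S0=cv2.imread("pics/scene0.png").astype(int);S=robot.snapshot("scene").astype(int)
yaw=-.172;X=np.array([np.cos(yaw),np.sin(yaw),0]);Y=np.array([-X[1],X[0],0]);Z=np.array([0,0,1.])
H=np.array([553.2,-25.4,52]);r=8
def lid(a,pts):
    a=np.radians(a);return np.array([H-X*(f*np.cos(a)-u*np.sin(a))+Y*y+Z*(f*np.sin(a)+u*np.cos(a)) for f,y,u in pts])
t=np.linspace(0,2*np.pi,120);cx=np.where(np.cos(t)>0,96-r,r);cy=np.where(np.sin(t)>0,62-r,-62+r)
O=[(a,b,u) for u in(2,12) for a,b in zip(cx+r*np.cos(t),cy+r*np.sin(t))]
def bounds(a,cols,d):
    h=cv2.convexHull((proj("scene",lid(a,O))+d).astype(np.float32))[:,0];h=np.vstack([h,h[:1]]);out=[]
    for c in cols:
        ys=[p[1]+(q[1]-p[1])*(c-p[0])/(q[0]-p[0]) for p,q in zip(h[:-1],h[1:]) if (p[0]-c)*(q[0]-c)<0]
        out.append((min(ys),max(ys)) if ys else (0,0))
    return np.array(out)
for n,im,(y0,y1),a0 in(("shut",S0,(230,285),0),("now",S,(215,265),43)):
    d=im[...,0]-im[...,2]; cols=[];ob=[]
    for c in range(300,368):
        k=np.flatnonzero(d[y0:y1,c]>12)
        if len(k): cols.append(c);ob.append((y0+k[0]-.5,y0+k[-1]+.5,len(k)))
    ob=np.array(ob);print(n,[(c,*map(float,o)) for c,o in zip(cols,ob)][::3])
    for a in((0,) if n=="shut" else (39,41,43,45,47)):
        cc=[c for c in cols if 312<c<360]; m=[cols.index(c) for c in cc]
        for which,sl in(("low",1),("up",0)):
            e=bounds(a,cc,[0,0])[:,sl]-ob[m,sl]; print(a,which,"median diff",np.median(e).round(2),e[::5].round(1))
E
```

```text
shut [(300, 250.5, 267.5, 6.0), (303, 249.5, 271.5, 13.0), (306, 248.5, 273.5, 16.0), (309, 248.5, 274.5, 17.0), (312, 259.5, 262.5, 3.0), (315, 261.5, 264.5, 3.0), (318, 244.5, 266.5, 7.0), (321, 242.5, 267.5, 15.0), (324, 241.5, 269.5, 15.0), (327, 241.5, 271.5, 14.0), (330, 240.5, 272.5, 14.0), (333, 242.5, 271.5, 12.0), (336, 243.5, 270.5, 12.0), (339, 245.5, 269.5, 12.0), (342, 247.5, 268.5, 13.0), (345, 248.5, 267.5, 13.0), (348, 250.5, 265.5, 12.0), (351, 252.5, 264.5, 12.0), (354, 253.5, 263.5, 10.0), (357, 255.5, 262.5, 7.0), (360, 256.5, 261.5, 5.0)]
0 low median diff 1.02 [1.6 0.7 0.8 0.7 1.4 1.4 1.4 1.4 1.4 0.4]
0 up median diff -1.32 [-15.8  -1.6  -1.4  -0.9  -1.5  -0.8  -1.1  -1.4  -1.7  -1. ]
now [(308, 225.5, 227.5, 2.0), (311, 225.5, 229.5, 4.0), (314, 227.5, 231.5, 4.0), (317, 229.5, 233.5, 4.0), (320, 231.5, 235.5, 4.0), (323, 233.5, 237.5, 4.0), (326, 235.5, 239.5, 4.0), (329, 236.5, 241.5, 5.0), (332, 237.5, 243.5, 6.0), (335, 239.5, 245.5, 6.0), (338, 241.5, 246.5, 5.0), (341, 242.5, 248.5, 6.0), (344, 244.5, 250.5, 6.0), (347, 247.5, 251.5, 4.0), (350, 249.5, 2
[... 174 characters left out ...]
5  0.2 -0.  -0.3]
39 up median diff 0.23 [ 1.8  0.5  0.2 -0.2  0.5  0.2 -0.  -0.2 -0.3 -1.5]
41 low median diff 0.52 [ 1.8  0.9  1.   0.1  0.   0.7  0.5  0.2 -0.  -0.3]
41 up median diff -1.34 [ 0.1 -1.2 -1.5 -1.9 -1.2 -1.6 -1.6 -1.4 -1.2 -2. ]
43 low median diff 0.33 [ 0.6  0.1  0.6  0.   0.   0.7  0.5  0.2 -0.  -0.3]
43 up median diff -2.86 [-1.5 -2.9 -3.2 -3.6 -2.9 -3.3 -3.3 -2.8 -2.2 -2.6]
45 low median diff 0.15 [-0.6 -0.8  0.1 -0.1  0.   0.7  0.5  0.2 -0.  -0.3]
45 up median diff -4.48 [-3.1 -4.5 -4.9 -5.2 -4.6 -5.  -5.1 -4.2 -3.2 -3.2]
47 low median diff 0.11 [-1.9 -1.7 -0.5 -0.2  0.   0.8  0.5  0.2 -0.  -0.3]
47 up median diff -6.12 [-4.7 -6.1 -6.5 -6.9 -6.3 -6.7 -6.9 -5.7 -4.3 -3.9]
```

```bash
python3 - <<'E'
from h import *
S=robot.snapshot("scene");T=robot.snapshot("top")
yaw=-.172;X=np.array([np.cos(yaw),np.sin(yaw),0]);Y=np.array([-X[1],X[0],0]);Z=np.array([0,0,1.]);H=np.array([553.2,-25.4,52])
def lid(a,pts):
    a=np.radians(a);return np.array([H-X*(f*np.cos(a)-u*np.sin(a))+Y*y+Z*(f*np.sin(a)+u*np.cos(a)) for f,y,u in pts])
t=np.linspace(0,6.28,30);B=[(85+6*np.cos(k),y,38+6*np.sin(k)) for k in t for y in(-18,18)]
r=8;t=np.linspace(0,2*np.pi,120);cx=np.where(np.cos(t)>0,96-r,r);cy=np.where(np.sin(t)>0,62-r,-62+r)
O=[(a,b,u) for u in(2,12) for a,b in zip(cx+r*np.cos(t),cy+r*np.sin(t))]
outs=[]
for c,im,(l,tp,w,h,k) in(("scene",S,(300,205,70,60,8)),("top",T,(285,205,60,50,8))):
    o=cv2.resize(im[tp:tp+h,l:l+w],None,fx=k*400/(w*8),fy=k*400/(w*8),interpolation=2);k=400/w;o=np.clip(o.astype(float)*1.5,0,255).astype(np.uint8)
    for a,col in((41,(0,0,255)),(45,(0,255,0))):
        for P in(B,O): hh=cv2.convexHull(proj(c,lid(a,P)).astype(np.float32));cv2.polylines(o,[((hh-[l,tp]+.5)*k).astype(np.int32)],True,col,1)
    outs.append(o[:332]); print(o.shape)
n=min(o.shape[0] for o in outs);cv2.imwrite("pics/m9.png",np.hstack([o[:n] for o in outs]))
ora=lambda h,s,v:(h>3)&(h<20)&(s>150)&(v>90)
print(blob(S,(315,210,345,245),ora)[:2])
E
```

```text
(343, 400, 3)
(333, 400, 3)
(array([329.36538462, 227.03846154]), array([324, 220,  11,  15, 104]))
```

View pics/m9.png

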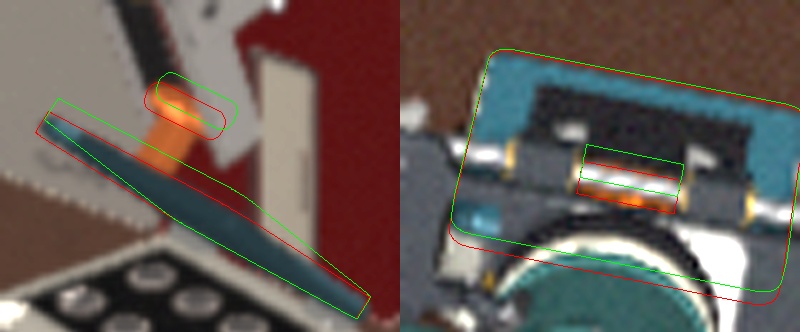

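Both overlays agree that the lid is at about 41° (bar and lid edge lie on the red outlines), so the bar settled a little in the pads. I'm adding about 4°.

```bash
cat > ang.py <<'E'
from h import *
from scipy.optimize import minimize_scalar
S=robot.snapshot("scene");T=robot.snapshot("top");delta([472.1,-11.6,80.6],80.1,20)
yaw=-.172;X=np.array([np.cos(yaw),np.sin(yaw),0]);Y=np.array([-X[1],X[0],0]);Z=np.array([0,0,1.]);H=np.array([553.2,-25.4,52])
def lid(a,pts):
    a=np.radians(a);return np.array([H-X*(f*np.cos(a)-u*np.sin(a))+Y*y+Z*(f*np.sin(a)+u*np.cos(a)) for f,y,u in pts])
r=8;t=np.linspace(0,2*np.pi,120);cx=np.where(np.cos(t)>0,96-r,r);cy=np.where(np.sin(t)>0,62-r,-62+r)
O=[(a,b,u) for u in(2,12) for a,b in zip(cx+r*np.cos(t),cy+r*np.sin(t))]
d=S.astype(int);d=d[...,0]-d[...,2];cols=list(range(336,358));ob=[]
for c in cols:
    k=np.flatnonzero(d[212:268,c]>12);ob.append((212+k[0]-.5,212+k[-1]+.5))
ob=np.array(ob)
def b(a,c):
    h=cv2.convexHull(proj("scene",lid(a,O)).astype(np.float32))[:,0];h=np.vstack([h,h[:1]])
    ys=[p[1]+(q[1]-p[1])*(c-p[0])/(q[0]-p[0]) for p,q in zip(h[:-1],h[1:]) if (p[0]-c)*(q[0]-c)<0];return min(ys),max(ys)
print("obs",ob[::4].tolist())
for a in range(37,52,2):
    e=np.array([b(a,c) for c in cols])-ob;print(a,"up",np.median(e[:,0]).round(2),"low",np.median(e[:,1]).round(2))
ora=lambda h,s,v:(h>3)&(h<20)&(s>150)&(v>90)
print(blob(S,(315,205,350,245),ora)[:2],blob(T,(300,215,335,250),ora)[:2])
E
python3 ang.py; python3 -m crank '[[0,0,0,-0.01,-0.2,0,-1],[0,0,0,-0.01,-0.2,0,-1],[0,0,0,-0.01,-0.25,0,-1],[0,0,0,0,0,0,-1],[0,0,0,0,0,0,-1]]'; python3 ang.py
```

```text
clock 18.275 pos [522.  -20.5 129.6] F [-3.98 -4.    0.54] M [-0.6   0.91 -0.25] open 35.5 J [ -8. -11. 106.  -1.  65. -88.]
rot [ 0.001  0.    -0.002] shift cm [2.88 6.43 0.03]
obs [[240.5, 245.5], [242.5, 247.5], [244.5, 250.5], [247.5, 252.5], [250.5, 254.5], [252.5, 256.5]]
37 up 0.34 low 1.56
39 up -0.18 low 0.44
41 up -1.47 low 0.44
43 up -2.85 low 0.44
45 up -4.43 low 0.45
47 up -6.15 low 0.45
49 up -7.81 low 0.46
51 up -9.45 low 0.46
(array([329.36538462, 227.03846154]), array([324, 220,  11,  15, 104])) (array([318.6       , 234.46666667]), array([313, 233,  12,   4,  15]))
clock: 18.9
ee_pos: [527.6, -21.5, 131.8]
ee_rot: [[0.334, -0.927, 0.171], [-0.058, 0.161, 0.985], [-0.941, -0.339, -0.0]]
contact_force: [-3.9, -4.2, -0.5]
opening: 35.5
clock 19.0 pos [527.6 -21.5 131.8] F [-3.79 -3.44 -0.94] M [-0.6   1.06 -0.27] open 35.7 J [ -8. -10. 105.  -1.  66. -88.]
rot [ 0.001  0.    -0.003] shift cm [2.9  7.04 0.03]
obs [[237.5, 245.5], [239.5, 247.5], [242.5, 250.5], [245.5, 252.5], [249.5, 254.5], [251.5, 256.5]]
37 up 3.03 low 1.34
39 up 2.41 low 0.39
41 up 0.98 low 0.4
43 up -0.55 low 0.4
45 up -2.0 low 0.4
47 up -3.59 low 0.4
49 up -5.33 low 0.41
51 up -6.96 low 0.42
(array([331.22857143, 225.39047619]), array([326, 218,  12,  15, 105])) (array([319.33333333, 231.94444444]), array([313, 231,  13,   3,  18]))
```

```bash
python3 -m crank '[[0,0,0,0,-0.1,0,-1],[0,0,0,0,-0.08,0,-1],[0,0,0,0,0,0,-1],[0,0,0,0,0,0,-1]]'; python3 ang.py; python3 - <<'E'
from h import *
# rendered-model check: bar centroid in the top view, and finger/bar offset
S=robot.snapshot("scene");T=robot.snapshot("top")
yaw=-.172;X=np.array([np.cos(yaw),np.sin(yaw),0]);Y=np.array([-X[1],X[0],0]);Z=np.array([0,0,1.]);H=np.array([553.2,-25.4,52])
t=np.linspace(0,6.28,30)
for a in(41,43,45,47,49):
    q=np.radians(a);P=[H-X*(f*np.cos(q)-u*np.sin(q))+Y*y+Z*(f*np.sin(q)+u*np.cos(q)) for k in t for y in(-18,18) for f,u in[(85+6*np.cos(k),38+6*np.sin(k))]]
    print(a,"top bar bbox",proj("top",P).min(0).round(1),proj("top",P).max(0).round(1),"scene",proj("scene",P).min(0).round(1))
np.save("pics/T.npy",T);cv2.imwrite("pics/m10.png",np.hstack([cv2.resize(S[195:275,290:390],(500,400),interpolation=2),cv2.resize(T[210:260,290:340],(300,400)[:2],interpolation=2)]))
E
```

```text
clock: 19.5
ee_pos: [529.2, -21.8, 132.3]
ee_rot: [[0.334, -0.927, 0.171], [-0.058, 0.161, 0.985], [-0.941, -0.339, -0.0]]
contact_force: [-4.5, -4.8, -0.5]
opening: 35.6
clock 19.6 pos [529.2 -21.8 132.3] F [-4.47 -4.07 -0.52] M [-0.59  1.05 -0.3 ] open 35.4 J [ -8. -10. 105.  -1.  66. -88.]
rot [ 0.001  0.    -0.003] shift cm [2.9  7.21 0.03]
obs [[236.5, 245.5], [238.5, 247.5], [241.5, 250.5], [244.5, 252.5], [248.5, 254.5], [251.5, 256.5]]
37 up 3.34 low 1.34
39 up 2.76 low 0.39
41 up 1.44 low 0.4
43 up 0.03 low 0.4
45 up -1.39 low 0.4
47 up -2.81 low 0.4
49 up -4.44 low 0.41
51 up -5.99 low 0.42
(array([331.80188679, 224.85849057]), array([326, 218,  12,  15, 106])) (array([319.125 , 231.1875]), array([312, 230,  15,   4,  16]))
41 top bar bbox [311.  228.7] [326.6 236.5] scene [324.8 218.9]
43 top bar bbox [311.3 227.5] [326.8 235.3] scene [325.9 218. ]
45 top bar bbox [311.5 226.2] [327.1 234. ] scene [326.9 217.2]
47 top bar bbox [311.8 225. ] [327.3 232.8] scene [328.  216.4]
49 top bar bbox [312.  223.7] [327.6 231.5] scene [329.  215.7]
```

View pics/m10.png

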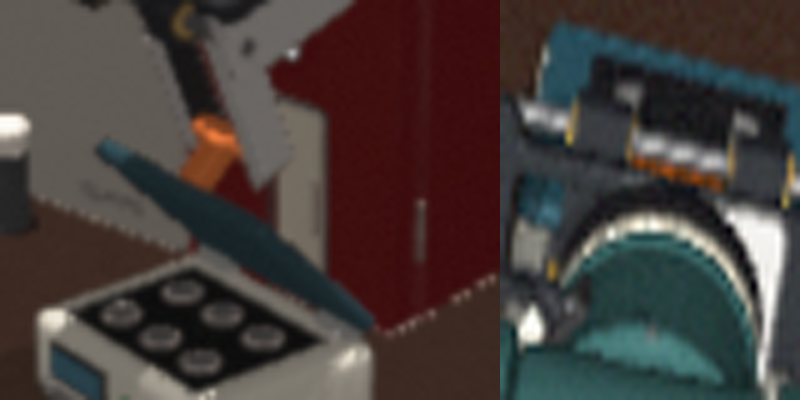

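```bash
python3 -m crank '[[0,0,0,0,-0.05,0,-1],[0,0,0,0,0,0,-1],[0,0,0,0,0,0,-1],[0,0,0,0,0,0,-1],[0,0,0,0,0,0,-1],[0,0,0,0,0,0,-1],[0,0,0,0,0,0,-1],[0,0,0,0,0,0,-1]]'; python3 ang.py | grep -E "clock|43|45|47|obs|array"; python3 -c "
from bench import robot
print(robot.finish_job())"
```

```text
clock: 20.7
ee_pos: [529.6, -21.9, 132.5]
ee_rot: [[0.334, -0.927, 0.171], [-0.058, 0.161, 0.985], [-0.941, -0.339, -0.0]]
contact_force: [-4.4, -4.6, -0.9]
opening: 35.5
clock 20.8 pos [529.6 -21.8 132.4] F [-3.44 -3.75 -0.23] M [-0.61  1.03 -0.22] open 35.3 J [ -8. -10. 105.  -1.  66. -88.]
obs [[236.5, 245.5], [238.5, 247.5], [241.5, 250.5], [244.5, 252.5], [248.5, 254.5], [251.5, 256.5]]
43 up 0.31 low 0.4
45 up -1.29 low 0.4
47 up -2.71 low 0.4
(array([331.88679245, 224.78301887]), array([326, 218,  12,  15, 106])) (array([318.78571429, 231.        ]), array([313, 230,  13,   3,  14]))
the job is handed in; nothing more can be done
None
```

The job is done and handed in at about 21 s. The cap is in the holder and the gripper is holding the guard open at about 45°, though that angle is less certain than the rest.

- **Cap:** I lifted it straight off and lowered it to the well floor, which showed as 4–6 N of contact at the expected depth. I released it there, and afterwards the camera showed it standing upright in the well, closed end up.
- **Guard:** I then gripped the T-handle across its ends and raised the guard, and the gripper is still holding it there. The handle grip reads 35–36 mm, the force on the tool is about 5 N and steady over the last second, and the cameras saw no movement.
- **Angle (checks disagree):** The last camera checks put the guard at about 43–45.5°. The arm's path alone implied about 49°. The bar may have shifted a few mm in the pads, but I did not confirm that. I relied on the cameras, because the lid outline and the bar agreed in both views.
- **Other items:** The dropper bottle, timer and the two vials and stain bottle were detected in the scene view within a few pixels of where they started. I checked this shortly before the last small guard corrections.

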